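# Refit the spacer bushes on the grain mill's spindle

### The arm

A 6-joint arm with a two-finger parallel gripper is mounted at the origin on a cart in front of the work surface, level with it; the furniture and walls round the work are solid. World frame = base frame: x ahead of the robot, y to its left, z up, the work surface at z = 0. Lengths are in m, angles in degrees, forces in N, time in s.
With the tool pointing down it reaches from about 0.4 to 0.825 m from the base axis. Payload 7 kg.
Tool frame: the origin (TCP) lies midway between the tips of the shut fingers; the grasp point (between the pads) lies 19 mm behind it; z points along the fingers, y is the direction in which the jaws open and shut (so a half turn about z gives the same grasp; the last joint's range is limited). The gripper opens to 88 mm and grips with 3 to 60 N. Pads are 19 mm wide; open, the fingers measure 130 mm over their backs; the gripper's body (78 mm by 193 mm) begins 47 mm behind the grasp point.
Start: joints at [-54.483, 20.546, 0.682, 0, -70.136, -16.507], TCP at [0.22, -0.638, 0.227] pointing down, gripper open.
Joint ranges: [-176.03, 176.03], [-82.01, 121.73], [-58.28, 71.71], [-173.87, 95.51], [-174.79, -0.11], [-173.66, 173.66]. Speed limits (degrees/s): [136.94, 136.94, 172.46, 180, 180, 180].

### API

Orientations are given as a 3x3 rotation matrix whose columns are the frame's x, y, z axes.
In Python, from rig import robot gives the robot as it stands. Calls block until the motion is done:
- robot.goto(position, orientation): joint-space move of the TCP to a pose.
- robot.servo_line(position, ori=None, speed=0.15): straight line of the TCP; ori=None keeps the orientation; speed is the mean speed in m/s.
- robot.movej(angles): joint-space move.
- robot.move_gripper(opening): opening from 0.0 (shut) to 1.0 (fully open); the grip force is fixed at half the most; returns when the fingers have stopped.
- robot.dwell(seconds).
- robot.ik(position, orientation): joint angles nearest the present ones, or None.
- robot.grab_frame(name): name is "scene" or "side" or "wrist"; returns (picture, depth): 420x560x3 uint8, red, green, blue; 420x560 float32, m along the optical axis (not along the pixel's ray), 0 where there is no reading.
- robot.camera_info(name): a dict with "vfov" (degrees; the focal length in pixels is half the picture's height over the tangent of half this angle, whatever the lens; pixels are square), "cx", "cy" (the principal point, pixels), "k1" (the pictures are not rectified: a ray, as slopes to the right and down, at radius r is drawn at 1 + k1 r^2 times it, then the intrinsics apply), "view" (4x4, takes a point from world to camera coordinates); the wrist camera has in their place "T_tool_cam" (4x4, takes a point from camera to tool coordinates, whose origin is the TCP and whose axes are the flange's). Camera axes: x right, y down, z forward; pixel columns grow to the right and rows downward; lengths in m; the calibration is good to about 2 mm. A picture is of the moment at which its call begins: read the wrist's pose just before it. camera_info takes no time and is no camera call.
A pose or a line that the arm cannot do raises robot.Unreachable and nothing moves.
- robot.job_done(): hands the job in, once; it reports no verdict.
Readings, each from a call of its own:
- robot.read_t(): time.
- robot.read_qpos(): joint angles.
- robot.read_qvel(): joint speeds.
- robot.read_effort(): joint torques, N m.
- robot.read_position(): TCP position.
- robot.read_tcp_rot(): TCP orientation.
- robot.read_force(): force on the tool from outside, world axes, zero at the start.
- robot.read_ft_torque(): the same for the moment, N m.
- robot.read_grip_width(): opening from 0.0 (shut) to 1.0 (fully open).
Only numpy, scipy, OpenCV 4.12 (cv2) and the standard library are available. Lean on these libraries where they do the work, as an engineer would, in place of code of your own. Each camera call takes 0.05 s, during which the arm holds its last target.

### The job

The hand grain mill has been washed and its two brass spacer bushes go back on the upright spindle: thread the wide one first and push it fully home onto the grey housing, then thread the narrow one and push it fully home on top. The spindle stands off the housing's centre and grips snugly, so feel your way on: keep each bush level, never cocked by more than about 6 degrees, and never push a bush against the mill or the other bush with more than 30 N. Let go at the end and leave the garlic, the tin and the other things where they are.

Things in the scene. Friction and masses are not known exactly. Their poses are not given: they have to be found in the camera images.
- mill_seat (a point): Centre of the flat round top (84 mm diameter) of the grey mill housing, 45 mm above the worktop; z up. The wide bush seats on this flat. A vertical steel spindle rises from it, 9 mm off this centre. Two rows of three sprung strips (6 to 20 and 31 to 45 mm above this point) stand out 2 mm from the spindle and grip the bore: a bush must be pushed down against 3 to 15 N of drag until it bottoms hard.
- mill_axis (a point): Point on the housing's axis 54 mm above mill_seat, level with the spindle's tip. Spindle: 21 mm diameter up to 46 mm above mill_seat, then a taper to a flat end of 14 mm diameter (54 mm). It is eccentric: its axis stands 9 mm from this point in an unreported horizontal direction that differs each time; it is rigid and neither turns nor yields. A bush let down over 5 mm off lands on the flat end, nearer than that on the taper.
- mill: The grey mill housing, fixed to the worktop, 112 mm across at the foot; origin at the centre of the foot, 45 mm below mill_seat, z up. A small crank with a wooden grip on its own -y side reaches 104 mm from the centre, all of it below 36 mm height.
- wide_center (a point): Centre (half-way up, on the axis) of the wide brass bush: a plain ring, outer diameter 62 mm, bore 24 mm, height 30 mm, 0.11 to 0.23 kg, standing on the worktop; z is its axis. Grip it across its outside, in the upper half. Fully home, this point is 15 mm above mill_seat.
- narrow_center (a point): Centre (half-way up, on the axis) of the narrow brass bush: a plain ring, outer diameter 48 mm, bore 24 mm, height 28 mm, 0.07 to 0.14 kg, standing on the worktop; z is its axis. The two bushes swap places at random. Fully home on the wide bush, this point is 44 mm above mill_seat.
- bush_wide: The wide bush again; origin at the centre of its underside.
- bush_narrow: The narrow bush again; origin at the centre of its underside.
- garlic: Bystander: loose garlic bulb, 55 mm; origin under its centre.
- fish_tin: Bystander: loose low round tin, 86 mm across, 40 mm high; origin under its centre.

How it is judged (in metres and radians):
On the way:
1. the wide bush is on the spindle, fully home on the housing, with the narrow bush not yet on (z of wide_center in the frame of mill_seat below 0.0168 m and horizontal distance between wide_center and mill_seat below 0.0125 m and angle between wide_center's own z axis and vertical below 0.06 rad and horizontal distance between narrow_center and mill_seat above 0.06 m), for 0.2 s.
At the end, for the whole second after the job is handed in: Both bushes upright (0.06 rad), at rest and let go: the wide one's centre under 16.8 mm above mill_seat, the narrow one's under 46.2 mm above it and at least 27 mm above the wide one's, both within 12.5 mm of mill_seat horizontally (z of wide_center in the frame of mill_seat below 0.0168 m and horizontal distance between each of wide_center, narrow_center and mill_seat below 0.0125 m and angle between each of wide_center, narrow_center's own z axis and vertical below 0.06 rad and z of narrow_center in the frame of mill_seat below 0.0462 m and z of narrow_center in the frame of wide_center above 0.027 m and linear speed of each of bush_wide, bush_narrow below 0.02 m/s); the robot touches nothing.
It fails at once if the wide bush is pressed on the mill with more than 30 N (contact force between bush_wide and mill above 30 N).
It fails at once if the narrow bush is pressed on the mill with more than 30 N (contact force between bush_narrow and mill above 30 N).
It fails at once if the narrow bush is pressed on the wide one with more than 30 N (contact force between bush_narrow and bush_wide above 30 N).
It fails at once if a bystander was pushed or knocked over (distance of any of garlic, fish_tin from where it was at the start of the episode above 0.04 m).
It fails at once if a bush is forced on cocked, over 0.1 rad (6 degrees) out of level ((angle between wide_center's own z axis and vertical above 0.1 rad and horizontal distance between wide_center and mill_seat below 0.03 m) or (angle between narrow_center's own z axis and vertical above 0.1 rad and horizontal distance between narrow_center and mill_seat below 0.03 m)).
It also fails if it takes over 72 s, if anything falls off the work surface, if the arm or the gripper's body presses on something with over 40 N, if the wrist force passes 120 N, or if a joint passes its speed limit or range.

## Working session

There is one attempt and no reset: what is moved stays moved. The work goes in short steps, each a Python script; the robot and the scene stay as the last script left them, time stands still between calls to the robot, and variables do not carry over. Pictures are saved under pics/ and viewed, and the job is handed in when it is done.

```bash
ls; mkdir -p pics; cat > h.py <<'E'
from rig import robot
import numpy as np, cv2
def info(n):
    i=robot.camera_info(n); f=210/np.tan(np.radians(i['vfov']/2)); return i,f
def cloud(name, depth, T=None):
    i,f=info(name)
    K=np.array([[f,0,i['cx']],[0,f,i['cy']],[0,0,1.]])
    v,u=np.mgrid[0:420,0:560]
    xd=(u-i['cx'])/f; yd=(v-i['cy'])/f
    x,y=xd.copy(),yd.copy()
    for _ in range(10):
        s=1+i['k1']*(x*x+y*y); x=xd/s; y=yd/s
    P=np.stack([x*depth,y*depth,depth],-1)
    if T is None: T=np.linalg.inv(np.array(i['view']))
    W=P@T[:3,:3].T+T[:3,3]
    W[depth<=0]=np.nan
    return W
def save(n,p): cv2.imwrite('pics/'+n+'.png',p[:,:,::-1])
E
python3 - <<'E'
from h import *
print(robot.read_t())
for n in ['scene','side','wrist']:
    print(n,{k:np.round(np.array(v),4).tolist() for k,v in robot.camera_info(n).items()})
    T=None
    if n=='wrist':
        R=np.array(robot.read_tcp_rot());p=np.array(robot.read_position());M=np.eye(4);M[:3,:3]=R;M[:3,3]=p
        T=M@np.array(robot.camera_info(n)['T_tool_cam']); print(R.round(3),p)
    pic,d=robot.grab_frame(n); save('a_'+n,pic)
    np.savez('pics/a_'+n,pic=pic,W=cloud(n,d,T))
print(robot.read_t(),robot.read_force(),robot.read_ft_torque())
E
```

```text
pics
0.0
scene {'vfov': 56.3373, 'cx': 284.1158, 'cy': 207.0279, 'k1': -0.0167, 'view': [[-0.8743, -0.4853, -0.01, 0.6544], [-0.3438, 0.6335, -0.6932, 0.0556], [0.3427, -0.6026, -0.7207, 0.9091], [0.0, 0.0, 0.0, 1.0]]}
side {'vfov': 45.9707, 'cx': 281.3026, 'cy': 209.9848, 'k1': -0.1609, 'view': [[0.9871, -0.1597, -0.0062, -0.4876], [-0.0669, -0.3777, -0.9235, 0.2263], [0.1452, 0.912, -0.3836, 0.5217], [0.0, 0.0, 0.0, 1.0]]}
wrist {'vfov': 58.9102, 'cx': 281.9756, 'cy': 208.7499, 'k1': -0.0182, 'T_tool_cam': [[-0.0012, -0.9677, -0.2523, 0.0683], [1.0, -0.0009, -0.0013, -0.0004], [0.001, -0.2523, 0.9677, -0.1575], [0.0, 0.0, 0.0, 1.0]]}
[[-0.945 -0.326 -0.001]
 [-0.326  0.945  0.001]
 [ 0.     0.001 -1.   ]] [ 0.21968524 -0.63778721  0.22573703]
0.15 [ 0.11508271 -0.09147845  0.00614323] [-0.03435398 -0.01955568 -0.00605596]
```

View pics/a_scene.png

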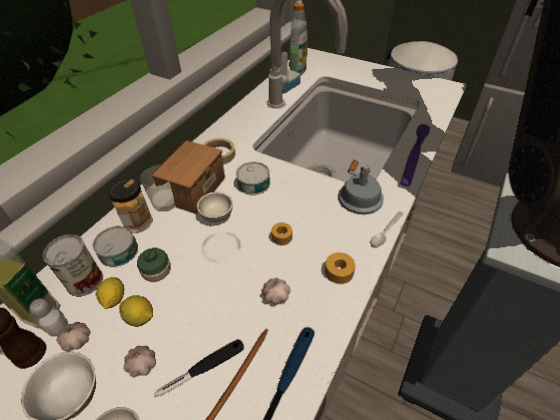

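View pics/a_side.png

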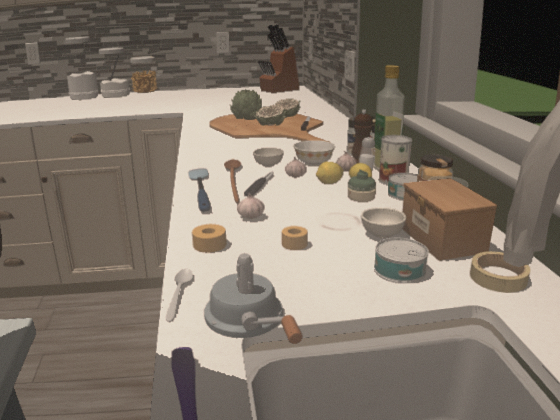

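View pics/a_wrist.png

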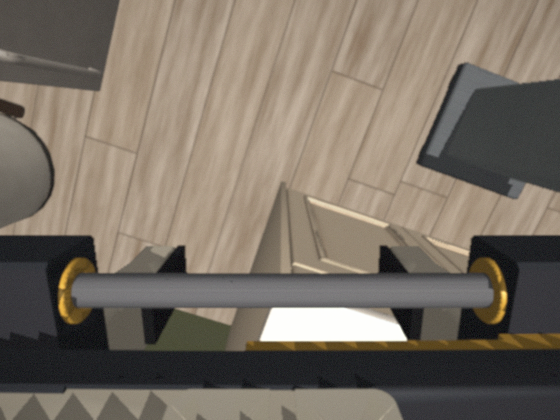

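The scene camera shows the wide bush at (340,267), the narrow one at (282,233) and the mill at (361,192) with its spindle at (364,174). The garlic is at (276,291) and the tin at (253,178). Next I measure these from depth.

```bash
cat >> h.py <<'E'
from scipy.optimize import least_squares
def circ(P,r=None):
    c0=P.mean(0)
    if r is None:
        s=least_squares(lambda q:np.hypot(*(P-q[:2]).T)-q[2],[*c0,.03],loss='soft_l1',f_scale=.001); return s.x, np.std(s.fun)
    s=least_squares(lambda q:np.hypot(*(P-q[:2]).T)-r,c0,loss='soft_l1',f_scale=.001); return s.x,np.std(s.fun)
E
python3 - <<'E'
from h import *
for n,pts in [('scene',dict(w=(340,275),n=(282,238),m=(361,190),sp=(364,174),g=(276,291),t=(253,178))),('side',dict(w=(209,238),n=(294,238),m=(243,295),sp=(245,270),g=(251,208),t=(400,260)))]:
    W=np.load(f'pics/a_{n}.npz')['W']
    for k,(u,v) in pts.items():
        print(n,k,W[v,u].round(4))
    F=W.reshape(-1,3);F=F[~np.isnan(F[:,0])]
    c={k:W[v,u][:2] for k,(u,v) in pts.items()}
    tab=F[(np.abs(F[:,0]-c['n'][0])<.15)&(np.abs(F[:,1]-c['n'][1])<.1)&(abs(F[:,2])<.015)]; print('table z',np.median(tab[:,2]))
    for k,z0,z1,R in [('w',.004,.026,.05),('n',.004,.024,.04),('m',.040,.049,.07),('sp',.055,.088,.03),('g',.008,.04,.05),('t',.008,.032,.07)]:
        S=F[(np.hypot(*(F[:,:2]-c[k]).T)<R)]
        B=S[(S[:,2]>z0)&(S[:,2]<z1)]
        print(k,len(B),'side-fit',[np.round(q,4) for q in circ(B[:,:2])],'zmax',np.percentile(S[:,2],[98,100]).round(4), 'mean',B.mean(0).round(4))
E
```

```text
scene w [0.4052 0.3848 0.0327]
scene n [0.558  0.3524 0.0266]
scene m [0.4557 0.1443 0.0455]
scene sp [0.4597 0.1277 0.0822]
scene g [0.4983 0.4824 0.0386]
scene t [0.7148 0.2225 0.0354]
table z -0.000572745912053807
w 241 side-fit [array([0.4136, 0.3651, 0.0221]), np.float64(0.0027)] zmax [0.032  0.0347] mean [0.4121 0.37   0.0147]
n 171 side-fit [array([0.5665, 0.338 , 0.0183]), np.float64(0.0019)] zmax [0.0282 0.0305] mean [0.5653 0.3408 0.0146]
m 608 side-fit [array([0.4572, 0.1268, 0.0317]), np.float64(0.0104)] zmax [0.0909 0.0999] mean [0.455  0.1333 0.0436]
sp 97 side-fit [array([0.4619, 0.1177, 0.0107]), np.float64(0.0013)] zmax [0.0979 0.0999] mean [0.4595 0.1256 0.0718]
g 423 side-fit [array([0.5037, 0.4733, 0.0213]), np.float64(0.0041)] zmax [0.0447 0.0567] mean [0.4991 0.4803 0.0315]
t 223 side-fit [array([0.7244, 0.2085, 0.0418]), np.float64(0.0026)] zmax [0.0384 0.0404] mean [0.7058 0.2355 0.0204]
side w [0.4179 0.3223 0.0297]
side n [0.5664 0.3064 0.0251]
side m [0.4585 0.1029 0.0454]
side sp [0.4629 0.106  0.082 ]
side g [0.5052 0.4486 0.0293]
side t [0.7118 0.175  0.0366]
table z 0.0008351070478409828
w 403 side-fit [array([0.4174, 0.3492, 0.0262]), np.float64(0.003)] zmax [0.0314 0.0331] mean [0.4174 0.3332 0.0157]
n 287 side-fit [array([0.5709, 0.3252, 0.0194]), np.float64(0.0019)] zmax [0.0295 0.0305] mean [0.5689 0.3151 0.0148]
m 1502 side-fit [array([0.4597, 0.1209, 0.0336]), np.float64(0.0088)] zmax [0.088  0.1004] mean [0.4572 0.1131 0.0446]
sp 350 side-fit [array([0.4636, 0.1177, 0.0118]), np.float64(0.0011)] zmax [0.0988 0.1004] mean [0.4621 0.1081 0.0715]
g 391 side-fit [array([0.506 , 0.4725, 0.0251]), np.float64(0.0035)] zmax [0.0453 0.0544] mean [0.5045 0.4541 0.0267]
t 669 side-fit [array([0.7264, 0.2054, 0.0423]), np.float64(0.0009)] zmax [0.0394 0.042 ] mean [0.7121 0.1744 0.0202]
```

Measured estimates: wide bush about (0.417, 0.357), narrow about (0.569, 0.332), mill centre about (0.459, 0.123), spindle about (0.463, 0.118). Heights and radii agree with the given sizes. I'll refine these with wrist views taken with the same tool orientation, so calibration bias cancels.

```bash
cat >> h.py <<'E'
def Rd(yaw):
    c,s=np.cos(np.radians(yaw)),np.sin(np.radians(yaw))
    return np.array([[c,s,0],[s,-c,0],[0,0,-1.]])
def wsnap(name):
    R=np.array(robot.read_tcp_rot());p=np.array(robot.read_position());M=np.eye(4);M[:3,:3]=R;M[:3,3]=p
    T=M@np.array(robot.camera_info('wrist')['T_tool_cam'])
    pic,d=robot.grab_frame('wrist'); save(name,pic); W=cloud('wrist',d,T); np.savez('pics/'+name,pic=pic,W=W,T=T)
    return pic,W,T
E
python3 - <<'E'
from h import *
for y in range(-180,180,30):
    print(y,*[None if (q:=robot.ik(p,Rd(y))) is None else np.round(q).tolist() for p in ([.46,.12,.25],[.417,.357,.2],[.417,.357,.02],[.569,.332,.02])])
E
```

```text
-180 [38.0, 0.0, -21.0, 0.0, -68.0, -128.0] [61.0, 10.0, -18.0, 0.0, -63.0, -151.0] [61.0, 22.0, -29.0, -0.0, -39.0, -151.0] [47.0, 30.0, -15.0, 0.0, -46.0, -137.0]
-150 [38.0, 0.0, -21.0, 0.0, -68.0, -98.0] [61.0, 10.0, -18.0, 0.0, -63.0, -121.0] [61.0, 22.0, -29.0, -0.0, -39.0, -121.0] [47.0, 30.0, -15.0, 0.0, -46.0, -107.0]
-120 [38.0, 0.0, -21.0, 0.0, -68.0, -68.0] [61.0, 10.0, -18.0, 0.0, -63.0, -91.0] [61.0, 22.0, -29.0, 0.0, -39.0, -91.0] [47.0, 30.0, -15.0, 0.0, -46.0, -77.0]
-90 [38.0, 0.0, -21.0, 0.0, -68.0, -38.0] [61.0, 10.0, -18.0, 0.0, -63.0, -61.0] [61.0, 22.0, -29.0, 0.0, -39.0, -61.0] [47.0, 30.0, -15.0, 0.0, -46.0, -47.0]
-60 [38.0, 0.0, -21.0, 0.0, -68.0, -8.0] [61.0, 10.0, -18.0, 0.0, -63.0, -31.0] [61.0, 22.0, -29.0, 0.0, -39.0, -31.0] [47.0, 30.0, -15.0, 0.0, -46.0, -17.0]
-30 [38.0, 0.0, -21.0, 0.0, -68.0, 22.0] [61.0, 10.0, -18.0, 0.0, -63.0, -1.0] [61.0, 22.0, -29.0, 0.0, -39.0, -1.0] [47.0, 30.0, -15.0, 0.0, -46.0, 13.0]
0 [38.0, 0.0, -21.0, 0.0, -68.0, 52.0] [61.0, 10.0, -18.0, 0.0, -63.0, 29.0] [61.0, 22.0, -29.0, 0.0, -39.0, 29.0] [47.0, 30.0, -15.0, 0.0, -46.0, 43.0]
30 [38.0, 0.0, -21.0, 0.0, -68.0, 82.0] [61.0, 10.0, -18.0, 0.0, -63.0, 59.0] [61.0, 22.0, -29.0, 0.0, -39.0, 59.0] [47.0, 30.0, -15.0, 0.0, -46.0, 73.0]
60 [38.0, 0.0, -21.0, 0.0, -68.0, 112.0] [61.0, 10.0, -18.0, 0.0, -63.0, 89.0] [61.0, 22.0, -29.0, 0.0, -39.0, 89.0] [47.0, 30.0, -15.0, 0.0, -46.0, 103.0]
90 [38.0, 0.0, -21.0, 0.0, -68.0, 142.0] [61.0, 10.0, -18.0, 0.0, -63.0, 119.0] [61.0, 22.0, -29.0, 0.0, -39.0, 119.0] [47.0, 30.0, -15.0, 0.0, -46.0, 133.0]
120 [38.0, 0.0, -21.0, 0.0, -68.0, 172.0] [61.0, 10.0, -18.0, 0.0, -63.0, 149.0] [61.0, 22.0, -29.0, 0.0, -39.0, 149.0] [47.0, 30.0, -15.0, 0.0, -46.0, 163.0]
150 [38.0, 0.0, -21.0, 0.0, -68.0, -158.0] None None [47.0, 30.0, -15.0, 0.0, -46.0, -167.0]
```

```bash
python3 - <<'E'
from h import *
robot.goto([.45,.122,.23],Rd(0)); robot.dwell(.1); print(robot.read_t(),np.round(robot.read_position(),4))
wsnap('b_mill')
robot.goto([.405,.357,.17],Rd(0)); robot.dwell(.1); print(robot.read_t(),np.round(robot.read_position(),4))
wsnap('b_wide')
print(robot.read_t())
E
```

```text
3.05 [0.4502 0.1216 0.23  ]
4.175 [0.4056 0.3559 0.1706]
4.225
```

```bash
python3 -c "
import cv2,numpy as np
a=cv2.imread('pics/b_mill.png');b=cv2.imread('pics/b_wide.png')
cv2.imwrite('pics/b_both.png',cv2.resize(np.hstack([a,b]),(800,300)))"
```

```text
(no output)
```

View pics/b_both.png

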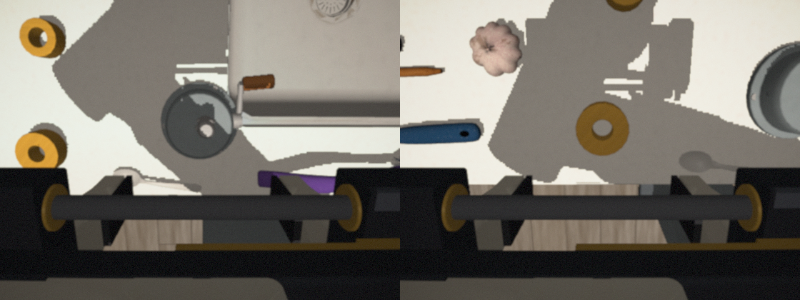

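The wrist view (left half) shows the mill and its spindle tip at about (288,182) in full pixels. The right half shows the wide bush bore at about (284,179). Next I fit circles on the known height planes.

```bash
cat > fit.py <<'E'
from h import *
def top(name,c,z,R,tol=.004,r=None):
    W=np.load(f'pics/{name}.npz')['W']
    m=(np.hypot(W[...,0]-c[0],W[...,1]-c[1])<R)&(abs(W[...,2]-z)<tol)
    m8=cv2.morphologyEx(m.astype(np.uint8),cv2.MORPH_CLOSE,np.ones((3,3)))
    cs,_=cv2.findContours(m8,cv2.RETR_CCOMP,cv2.CHAIN_APPROX_NONE)
    out=[]
    i,f=info('wrist'); T=np.load(f'pics/{name}.npz')['T']
    K=np.array([[f,0,i['cx']],[0,f,i['cy']],[0,0,1.]]);D=np.array([i['k1'],0,0,0.])
    for q in cs:
        if len(q)<20: continue
        q=q.reshape(-1,1,2).astype(float)
        u=q.reshape(-1,2); x=(u-[i['cx'],i['cy']])/f; y=x.copy()
        for _ in range(10): y=x/(1+i['k1']*(y**2).sum(1,keepdims=True))
        d=np.c_[y,np.ones(len(y))]@T[:3,:3].T; s=(z-T[2,3])/d[:,2]; P=T[:3,3]+s[:,None]*d
        xx,sd=circ(P[:,:2]); out.append((len(q),xx.round(4),round(sd,4)))
    zz=W[...,2][m]
    print(name,z,m.sum(),'zmed',np.median(zz).round(4),'mean',W[m].mean(0).round(4));[print('   ',o) for o in out]
    return out
if __name__=='__main__':
    top('b_wide',(.415,.355),.030,.045,.006)
    top('b_mill',(.463,.118),.099,.012,.004)
    top('b_mill',(.459,.123),.045,.055,.006)
    W=np.load('pics/b_mill.npz')['W']
    for (u,v) in [(288,182),(57,53),(57,213),(255,190)]: print(u,v,W[v,u].round(4))
    top('b_mill',(.57,.332),.028,.04,.006)
    top('b_mill',(.416,.352),.030,.045,.006)
    W=np.load('pics/b_wide.npz')['W'];F=W.reshape(-1,3)
    g=F[(np.hypot(F[:,0]-.417,F[:,1]-.357)<.08)&(np.hypot(F[:,0]-.417,F[:,1]-.357)>.045)];print('table',np.nanmedian(g[:,2]))
E
python3 fit.py
```

```text
b_wide 0.03 3739 zmed 0.0294 mean [0.4186 0.3548 0.0293]
    (210, array([0.4181, 0.3548, 0.0302]), np.float64(0.0003))
    (81, array([0.4184, 0.3547, 0.0118]), np.float64(0.0002))
b_mill 0.099 337 zmed 0.0982 mean [0.4639 0.1162 0.098 ]
    (61, array([0.4641, 0.1162, 0.008 ]), np.float64(0.0003))
b_mill 0.045 6022 zmed 0.0443 mean [0.4612 0.1248 0.0442]
    (268, array([0.46  , 0.1239, 0.043 ]), np.float64(0.0004))
    (95, array([0.458 , 0.1158, 0.0145]), np.float64(0.0013))
288 182 [0.4636 0.1159 0.0977]
57 53 [ 0.5744  0.3413 -0.0016]
57 213 [ 4.119e-01  3.653e-01 -1.000e-04]
255 190 [0.4459 0.1461 0.044 ]
b_mill 0.028 1806 zmed 0.0269 mean [0.5713 0.3285 0.0266]
    (160, array([0.5708, 0.3276, 0.0236]), np.float64(0.0005))
    (75, array([0.5706, 0.3271, 0.0115]), np.float64(0.0005))
b_mill 0.03 2272 zmed 0.029 mean [0.4221 0.3522 0.0288]
    (174, array([0.4204, 0.3515, 0.03  ]), np.float64(0.0027))
    (65, array([0.4189, 0.3515, 0.0114]), np.float64(0.0005))
table 0.24195137159638663
```

Spindle minus mill centre is 8.7 mm (9 expected), and the bush radii fit at 30.2 and 11.8 mm (31 and 12 expected). I'm grasping the wide bush.

```bash
python3 - <<'E'
from h import *
R=Rd(0)
robot.goto([.4183,.3548,.06],R)
robot.servo_line([.4183,.3548,.004],R,speed=.08)
print(np.round(robot.read_position(),4),np.round(robot.read_force(),2))
robot.move_gripper(0.0)
print('w',robot.read_grip_width()*88,np.round(robot.read_position(),4),np.round(robot.read_force(),2))
robot.servo_line([.4183,.3548,.11],R,speed=.12)
robot.dwell(.15)
print('w',robot.read_grip_width()*88,np.round(robot.read_position(),4),'F',np.round(robot.read_force(),2),np.round(robot.read_ft_torque(),3))
wsnap('c_grip'); print(robot.read_t())
W=np.load('pics/c_grip.npz')['W'];
F=W.reshape(-1,3); g=F[(np.hypot(F[:,0]-.4183,F[:,1]-.3548)<.04)&(F[:,2]>.11)&(F[:,2]<.16)]
print(len(g),np.percentile(g[:,2],[5,50,95]))
E
```

```text
[0.4185 0.3552 0.0044] [ 0.35 -0.11  0.95]
w 61.15416276024021 [0.4184 0.355  0.0042] [-0.08 -0.5   2.46]
w 61.53102062633596 [0.418  0.3544 0.1091] F [-0.52  0.17 -1.58] [-0.044  0.108  0.053]
7.3833
14924 [0.11841389 0.13418525 0.15466112]
```

View pics/c_grip.png

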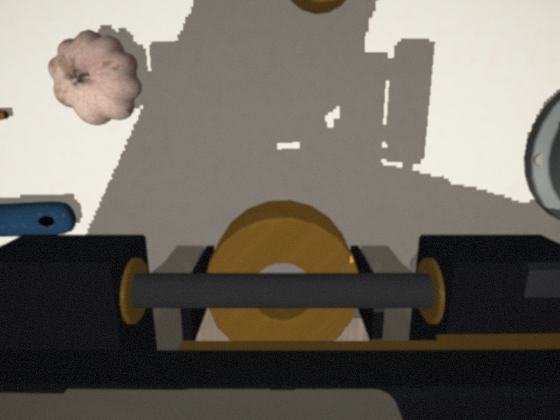

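The wide bush hangs between the pads, with its upper face at rows 200–345 and bore near (284,272). Next I check its level and its centre relative to the TCP.

```bash
cat > held.py <<'E'
from h import *
import sys
def held(name,p,h,r):
    W=np.load(f'pics/{name}.npz')['W'];T=np.load(f'pics/{name}.npz')['T'];pic=np.load(f'pics/{name}.npz')['pic'].astype(int)
    br=(pic[...,0]-pic[...,2]>60)&(np.hypot(W[...,0]-p[0],W[...,1]-p[1])<.036)&(abs(W[...,2]-h)<.006)
    G=W[br]; A=np.c_[G[:,:2]-p[:2],np.ones(len(G))]; s=np.linalg.lstsq(A,G[:,2],rcond=None)[0]
    print('top plane',s.round(4),'n',len(G))
    # outer edge on +x side: max radius per column
    u=np.where(br.any(0))[0]; v=br.argmax(0)[u]
    P=W[v,u]; k=(P[:,0]>p[0]+.3*r); x,sd=circ(P[k][:,:2],r); print('centre rel TCP (outer)',(x-p[:2]).round(4),sd.round(4),k.sum())
if __name__=='__main__': held('c_grip',np.array([.418,.3544,.1091]),.1091+.026,.031)
E
python3 held.py
```

```text
top plane [-0.0069 -0.0033  0.1342] n 10008
centre rel TCP (outer) [-0.001  -0.0005] 0.0002 147
```

```bash
cat > push.py <<'E'
from h import *
R=Rd(0)
def push(xy,z,zend,step,F0,Fmax=20,Flat=10,comply=0.0,speed=.03,log=True,every=1,tend=1e9):
    """step down; F relative to F0 (tare). returns xy,z,reason"""
    xy=np.array(xy,float);n=0
    while z>zend+1e-6:
        z=max(z-step,zend); robot.servo_line([*xy,z],R,speed=speed)
        F=np.array(robot.read_force())-F0; p=np.array(robot.read_position()); n+=1
        if log and n%every==0: print(f"t{robot.read_t():.2f} cmd {xy[0]:.4f} {xy[1]:.4f} {z:.4f} pos {p.round(4)} F {F.round(1)} M {np.round(robot.read_ft_torque(),2)}")
        if F[2]>Fmax: return xy,z,'Fz'
        if np.hypot(F[0],F[1])>Flat: return xy,z,'lat'
        xy=xy+np.clip(comply*F[:2],-.0005,.0005)
    return xy,z,'end'
E
python3 - <<'E'
from push import *
robot.goto([.4645,.1165,.14],R)
robot.servo_line([.4645,.1165,.112],R,speed=.1); robot.dwell(.15)
F0=np.mean([robot.read_force() for _ in range(5)],0); np.save('F0.npy',F0); print('F0',F0.round(2),np.round(robot.read_position(),4),robot.read_t())
print(push([.4645,.1165],.112,.088,.0015,F0,Fmax=12,Flat=6,comply=.0001))
print(robot.read_t())
E
```

```text
F0 [ 0.24 -0.11 -1.57] [0.4649 0.1171 0.1125] 8.9333
t9.18 cmd 0.4645 0.1165 0.1105 pos [0.4646 0.1165 0.1107] F [-0.  -0.   0.2] M [-0.08  0.21  0.02]
t9.43 cmd 0.4645 0.1165 0.1090 pos [0.4644 0.1164 0.1089] F [-0.7 -0.  -0.4] M [-0.11  0.15  0.  ]
t9.68 cmd 0.4644 0.1165 0.1075 pos [0.4644 0.1164 0.1074] F [-0.3  0.   0.4] M [-0.08  0.16 -0.04]
t9.93 cmd 0.4644 0.1165 0.1060 pos [0.4643 0.1164 0.1059] F [-0.3 -0.2 -0.6] M [-0.11  0.13 -0.03]
t10.18 cmd 0.4644 0.1165 0.1045 pos [0.4643 0.1164 0.1044] F [-0.2 -0.1 -0.1] M [-0.07  0.15 -0.  ]
t10.43 cmd 0.4643 0.1165 0.1030 pos [0.4643 0.1165 0.1029] F [-0.1  0.8 -0.3] M [-0.09  0.15 -0.  ]
t10.68 cmd 0.4643 0.1165 0.1015 pos [0.4643 0.1165 0.1014] F [ 0.1  0.6 -0.6] M [-0.11  0.17 -0.02]
t10.93 cmd 0.4643 0.1166 0.1000 pos [0.4643 0.1165 0.0999] F [-0.4 -1.1 -0.8] M [-0.08  0.14  0.02]
t11.18 cmd 0.4643 0.1165 0.0985 pos [0.4642 0.1164 0.0984] F [-0.1 -0.7 -0.1] M [-0.08  0.14 -0.04]
t11.43 cmd 0.4643 0.1164 0.0970 pos [0.4642 0.1164 0.0969] F [-0.3  1.4 -0. ] M [-0.04  0.17  0.01]
t11.68 cmd 0.4643 0.1166 0.0955 pos [0.4642 0.1165 0.0954] F [-1.  -0.8 -0.8] M [-0.11  0.16  0.01]
t11.93 cmd 0.4642 0.1165 0.0940 pos [0.4641 0.1164 0.0939] F [ 0.1  0.6 -0.1] M [-0.13  0.1   0.02]
t12.18 cmd 0.4642 0.1166 0.0925 pos [0.4641 0.1166 0.0924] F [-0.5 -0.4  0.4] M [0.   0.15 0.  ]
t12.43 cmd 0.4641 0.1165 0.0910 pos [0.4641 0.1166 0.0908] F [ 0.6  1.8 -2.7] M [ 0.34 -0.13  0.01]
t12.68 cmd 0.4642 0.1167 0.0895 pos [0.4642 0.1167 0.0894] F [ 0.9  1.6 -1.7] M [ 0.3  -0.11 -0.01]
t12.93 cmd 0.4643 0.1168 0.0880 pos [0.4643 0.1168 0.0879] F [-0.1  0.9 -0.8] M [ 0.17 -0.01 -0.01]
(array([0.46425701, 0.11694233]), 0.088, 'end')
12.9333
```

```bash
python3 - <<'E'
from push import *
F0=np.load('F0.npy')
r=push([.46425,.1170],.088,.0525,.0015,F0,Fmax=17,Flat=8,comply=.0001)
print(r,robot.read_t())
E
```

```text
t13.18 cmd 0.4642 0.1170 0.0865 pos [0.4642 0.117  0.0865] F [-0.1  0.2 -1. ] M [-0.07  0.01  0.  ]
t13.43 cmd 0.4642 0.1170 0.0850 pos [0.4642 0.1169 0.0849] F [-0.4 -0.   0.8] M [-0.22 -0.04  0.02]
t13.68 cmd 0.4642 0.1170 0.0835 pos [0.4642 0.117  0.0834] F [ 1.1 -0.6  0.2] M [-0.25 -0.14 -0.03]
t13.93 cmd 0.4643 0.1170 0.0820 pos [0.4643 0.1169 0.0819] F [0.2 0.5 1.3] M [-0.13  0.04  0.  ]
t14.18 cmd 0.4643 0.1170 0.0805 pos [0.4642 0.117  0.0803] F [ 0.7 -0.6  0.7] M [-0.15  0.01  0.03]
t14.43 cmd 0.4644 0.1169 0.0790 pos [0.4643 0.117  0.0788] F [-0.7  0.2 -0.1] M [-0.07  0.15 -0.01]
t14.68 cmd 0.4643 0.1170 0.0775 pos [0.4643 0.117  0.0773] F [-0.2  0.5  0.4] M [-0.08  0.12  0.01]
t14.93 cmd 0.4643 0.1170 0.0760 pos [0.4643 0.117  0.0759] F [-0.6 -1.  -0.2] M [-0.13  0.1  -0.  ]
t15.18 cmd 0.4643 0.1169 0.0745 pos [0.4643 0.1169 0.0744] F [0.4 0.1 0.2] M [-0.12  0.02  0.06]
t15.43 cmd 0.4643 0.1169 0.0730 pos [0.4643 0.117  0.0729] F [ 0.2 -0.2  0.5] M [-0.06  0.01 -0.  ]
t15.68 cmd 0.4643 0.1169 0.0715 pos [0.4643 0.1169 0.0714] F [0.2 0.5 0. ] M [-0.02  0.07 -0.04]
t15.93 cm
[... 638 characters left out ...]
167 0.061 ] F [-0.3 -0.4  3.4] M [-0.56  0.3  -0.03]
t17.68 cmd 0.4642 0.1166 0.0595 pos [0.4643 0.1167 0.0595] F [-0.6 -1.3  3.8] M [-0.48  0.29  0.05]
t17.93 cmd 0.4642 0.1165 0.0580 pos [0.4643 0.1167 0.058 ] F [-0.5 -0.8  4.3] M [-0.3   0.26  0.01]
t18.18 cmd 0.4641 0.1164 0.0565 pos [0.4643 0.1166 0.0565] F [-0.6  0.   3.1] M [-0.14  0.16  0.05]
t18.43 cmd 0.4641 0.1164 0.0550 pos [0.4643 0.1166 0.055 ] F [0.3 0.5 3.9] M [ 0.02 -0.1  -0.05]
t18.68 cmd 0.4641 0.1165 0.0535 pos [0.4642 0.1166 0.0534] F [0.5 0.6 1.7] M [-0.06 -0.25 -0.06]
t18.93 cmd 0.4641 0.1165 0.0525 pos [0.4642 0.1165 0.0524] F [1.6 0.1 1.8] M [-0.12 -0.32 -0.01]
(array([0.46430089, 0.11653698]), 0.0525, 'end') 18.9333
```

```bash
python3 - <<'E'
from push import *
F0=np.load('F0.npy')
r=push([.4643,.1165],.0525,.0450,.0005,F0,Fmax=11,Flat=8,comply=.0001)
print(r,robot.read_t())
wsnap('d_home')
E
```

```text
t19.18 cmd 0.4643 0.1165 0.0520 pos [0.4642 0.1165 0.0519] F [ 1.1 -0.5  1.9] M [-0.2  -0.13 -0.02]
t19.43 cmd 0.4644 0.1164 0.0515 pos [0.4643 0.1164 0.0514] F [-0.1 -0.   2.1] M [-0.11  0.03 -0.02]
t19.68 cmd 0.4644 0.1164 0.0510 pos [0.4643 0.1164 0.0509] F [-0.3  0.2  3.2] M [-0.15  0.07  0.04]
t19.93 cmd 0.4644 0.1165 0.0505 pos [0.4643 0.1164 0.0505] F [ 0.4 -1.   2.1] M [-0.23  0.1   0.01]
t20.18 cmd 0.4644 0.1164 0.0500 pos [0.4644 0.1163 0.0499] F [-0.4  0.4  3.1] M [-0.14  0.19  0.01]
t20.43 cmd 0.4644 0.1164 0.0495 pos [0.4643 0.1164 0.0494] F [-1.2 -0.5  2.4] M [-0.18  0.13 -0.02]
t20.68 cmd 0.4643 0.1164 0.0490 pos [0.4643 0.1164 0.0492] F [-1.7 -0.1  6.3] M [-0.27  0.46  0.02]
t20.93 cmd 0.4641 0.1164 0.0485 pos [0.4644 0.1164 0.0491] F [-2.4 -1.4 11.5] M [-0.44  0.96 -0.07]
(array([0.4640839 , 0.11635529]), 0.048499999999999995, 'Fz') 20.9333
```

View pics/d_home.png

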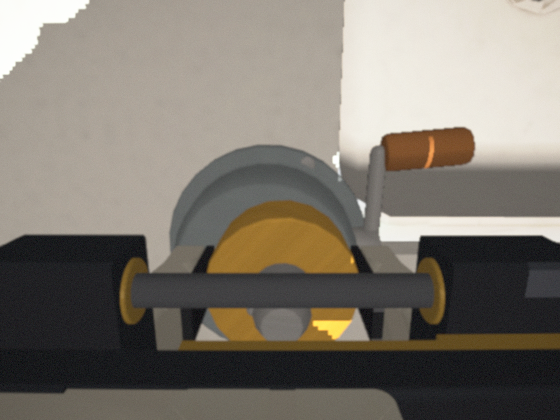

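The wide bush bottomed at TCP z 0.0492, exactly as predicted. I'm releasing it, checking it from above, then looking at the narrow bush.

```bash
python3 - <<'E'
from push import *
robot.servo_line([.4643,.1164,.0490],R,speed=.03)
robot.move_gripper(1.0)
robot.servo_line([.4643,.1164,.14],R,speed=.12)
robot.goto([.45,.1164,.21],R); robot.dwell(.1); wsnap('e_mill')
robot.goto([.5565,.328,.17],R); robot.dwell(.1); wsnap('e_nar'); print(robot.read_t())
from fit import top
top('e_mill',(.464,.116),.075,.045,.006)
top('e_mill',(.464,.116),.099,.012,.004)
W=np.load('pics/e_mill.npz');pic=W['pic'].astype(int);W=W['W']
m=(pic[...,0]-pic[...,2]>60)&(np.hypot(W[...,0]-.464,W[...,1]-.116)<.03)&(W[...,2]>.065)&(W[...,2]<.085)
G=W[m];print('plane',np.linalg.lstsq(np.c_[G[:,:2]-[.464,.116],np.ones(len(G))],G[:,2],rcond=None)[0].round(4),len(G))
top('e_nar',(.57,.328),.028,.04,.006)
E
```

```text
24.4667
e_mill 0.075 3843 zmed 0.0743 mean [0.4651 0.1159 0.0743]
    (216, array([0.4642, 0.1159, 0.0302]), np.float64(0.0002))
    (95, array([0.4612, 0.1161, 0.0122]), np.float64(0.0009))
e_mill 0.099 390 zmed 0.0982 mean [0.464  0.1161 0.0979]
    (66, array([0.4643, 0.1162, 0.008 ]), np.float64(0.0003))
plane [-0.0017 -0.0003  0.0744] 3514
e_nar 0.028 1988 zmed 0.0272 mean [0.5721 0.3304 0.0272]
    (162, array([0.5719, 0.3304, 0.0233]), np.float64(0.0003))
    (81, array([0.572 , 0.3304, 0.0118]), np.float64(0.0002))
```

```bash
python3 -c "
import cv2,numpy as np
a=cv2.imread('pics/e_mill.png');b=cv2.imread('pics/e_nar.png')
cv2.imwrite('pics/e_both.png',cv2.resize(np.hstack([a,b]),(800,300)))"
```

```text
(no output)
```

View pics/e_both.png

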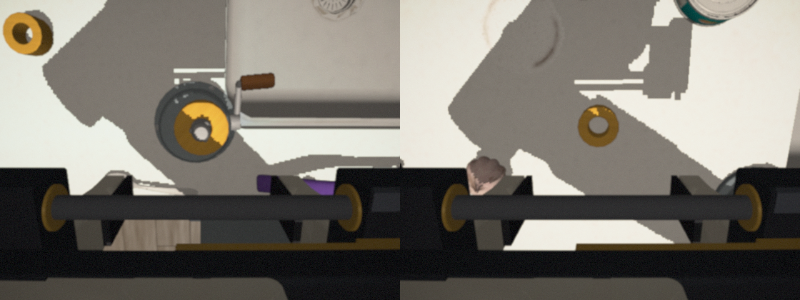

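The wide bush is home and level (top at 0.0744 m, tilt under 0.002), and its centre sits on the spindle. The narrow bush is at (0.572, 0.330).

```bash
python3 - <<'E'
from push import *
c=[.572,.3304]
robot.goto([*c,.06],R)
robot.servo_line([*c,.004],R,speed=.08)
robot.move_gripper(0.0)
print('w',robot.read_grip_width()*88,np.round(robot.read_position(),4))
robot.servo_line([*c,.11],R,speed=.12); robot.dwell(.15)
p=np.array(robot.read_position());print('w',robot.read_grip_width()*88,p.round(4),'F',np.round(robot.read_force(),2))
wsnap('f_grip')
from held import held
held('f_grip',p,p[2]+.024,.024)
robot.goto([.4643,.1165,.14],R)
robot.servo_line([.4643,.1165,.106],R,speed=.1); robot.dwell(.15)
F0=np.mean([robot.read_force() for _ in range(5)],0); np.save('F0.npy',F0); print('F0',F0.round(2),np.round(robot.read_position(),4),robot.read_t())
E
```

```text
w 48.02057951908308 [0.572  0.3304 0.0041]
w 47.93863734265227 [0.5716 0.33   0.1089] F [ 0.23 -0.76 -0.43]
top plane [-0.007  -0.0045  0.1321] n 5199
centre rel TCP (outer) [-0.0011 -0.0005] 0.0003 112
F0 [-0.21 -0.15 -0.44] [0.4649 0.117  0.1066] 29.3917
```

View pics/f_grip.png

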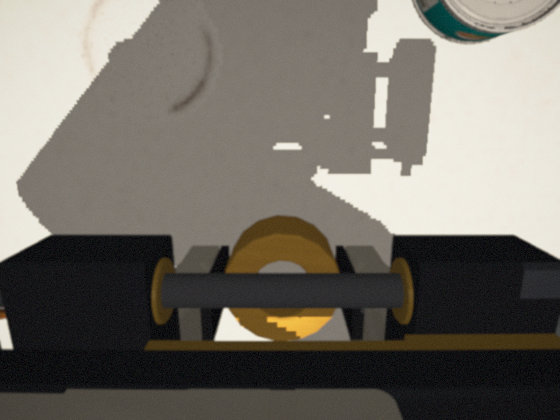

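The narrow bush is held level (tilt about 0.008), with its face at rows 215–340 and bore near (284,275). Its grip offset matches the wide bush's. I'm threading it now.

```bash
python3 - <<'E'
from push import *
F0=np.load('F0.npy')
xy,z,why=push([.4643,.1165],.106,.082,.0015,F0,Fmax=14,Flat=7,comply=.0001)
print(xy,z,why)
if why=='end':
    xy,z,why=push(xy,z,.075,.0005,F0,Fmax=11,Flat=8,comply=.0001); print(xy,z,why)
print(robot.read_t())
E
```

```text
t29.64 cmd 0.4643 0.1165 0.1045 pos [0.4644 0.1166 0.1047] F [0.9 0.4 0.3] M [-0.06  0.1   0.01]
t29.89 cmd 0.4644 0.1165 0.1030 pos [0.4643 0.1165 0.103 ] F [ 0.2 -0.5  0.2] M [-0.07  0.09 -0.01]
t30.14 cmd 0.4644 0.1165 0.1015 pos [0.4643 0.1164 0.1014] F [-0.1 -0.7 -1. ] M [-0.09  0.2   0.01]
t30.39 cmd 0.4644 0.1164 0.1000 pos [0.4644 0.1164 0.0999] F [ 0.4  0.7 -0. ] M [-0.03  0.16  0.  ]
t30.64 cmd 0.4644 0.1165 0.0985 pos [0.4644 0.1165 0.0984] F [ 0.1 -0.2 -0.3] M [-0.16  0.09 -0.01]
t30.89 cmd 0.4644 0.1165 0.0970 pos [0.4644 0.1164 0.0969] F [-0.1 -0.3 -0.3] M [-0.1   0.14 -0.03]
t31.14 cmd 0.4644 0.1165 0.0955 pos [0.4644 0.1164 0.0954] F [ 0.3 -0.4 -0.8] M [-0.08  0.09 -0.08]
t31.39 cmd 0.4645 0.1164 0.0940 pos [0.4644 0.1164 0.0939] F [ 0.8  0.1 -0.3] M [-0.06  0.13  0.02]
t31.64 cmd 0.4645 0.1164 0.0925 pos [0.4643 0.1163 0.0923] F [ 0.1  0.4 -0.2] M [-0.07  0.35 -0.02]
t31.89 cmd 0.4646 0.1165 0.0910 pos [0.4642 0.1163 0.0907] F [-0.7  1.  -1.9] M [ 0.04  0.47 -0.05]
t32.14 cmd 0.4645 0.1166 0.0895 pos [0.4643 0.1164 0.0892] F [-0.9  0.1 -2.5] M [-0.12  0.46 -0.02]
t32
[... 668 characters left out ...]
0.464  0.1164 0.0811] F [-0.   0.1  3.5] M [-0.35  0.24 -0.  ]
t34.14 cmd 0.4638 0.1164 0.0805 pos [0.464  0.1165 0.0805] F [ 0.2 -0.8  3.1] M [-0.33  0.19  0.01]
t34.39 cmd 0.4639 0.1163 0.0800 pos [0.4639 0.1164 0.08  ] F [-0.1 -0.6  3.2] M [-0.2   0.14  0.07]
t34.64 cmd 0.4639 0.1163 0.0795 pos [0.4639 0.1163 0.0795] F [ 0.2 -0.3  2.3] M [-0.12  0.12  0.05]
t34.89 cmd 0.4639 0.1162 0.0790 pos [0.4639 0.1163 0.079 ] F [0.1 0.4 3.4] M [-0.02  0.18  0.  ]
t35.14 cmd 0.4639 0.1163 0.0785 pos [0.464  0.1163 0.0789] F [-2.3 -0.1  9.3] M [-0.13  1.   -0.  ]
t35.39 cmd 0.4637 0.1163 0.0780 pos [0.464  0.1163 0.0789] F [-3.6  0.1 13.6] M [-0.33  1.37 -0.01]
[0.46366608 0.11626215] 0.078 Fz
35.3917
```

It bottomed hard at TCP z 0.0789 (0.079 predicted). I'm releasing it and checking.

```bash
python3 - <<'E'
from push import *
robot.servo_line([.4639,.1163,.0787],R,speed=.03)
robot.move_gripper(1.0)
robot.servo_line([.4639,.1163,.15],R,speed=.12)
robot.goto([.45,.1164,.23],R); robot.dwell(.1); wsnap('g_mill')
print(robot.read_t(),robot.read_grip_width(),np.round(robot.read_force(),2))
from fit import top
top('g_mill',(.464,.116),.103,.035,.004)
W=np.load('pics/g_mill.npz');pic=W['pic'].astype(int);W=W['W']
m=(pic[...,0]-pic[...,2]>60)&(np.hypot(W[...,0]-.464,W[...,1]-.116)<.023)&(W[...,2]>.095)&(W[...,2]<.115)
G=W[m];print('plane',np.linalg.lstsq(np.c_[G[:,:2]-[.464,.116],np.ones(len(G))],G[:,2],rcond=None)[0].round(4),len(G))
m=(pic[...,0]-pic[...,2]>60)&(np.hypot(W[...,0]-.464,W[...,1]-.116)>.026)&(np.hypot(W[...,0]-.464,W[...,1]-.116)<.03)
print('wide top',np.percentile(W[m][:,2],[10,50,90]).round(4),m.sum())
for n in ['scene','side']:
    pic,d=robot.grab_frame(n); save('g_'+n,pic); np.savez('pics/g_'+n,W=cloud(n,d))
F=np.load('pics/g_side.npz')['W'].reshape(-1,3)
for k,c,z0,z1,r in [('g',(.506,.4725),.008,.04,.05),('t',(.7264,.2054),.008,.032,.07)]:
    B=F[(np.hypot(*(F[:,:2]-c).T)<r)&(F[:,2]>z0)&(F[:,2]<z1)];print(k,circ(B[:,:2])[0].round(4))
E
```

```text
37.8 0.9985394710259203 [-0.24  0.05 -0.5 ]
g_mill 0.103 2211 zmed 0.1023 mean [0.464  0.1158 0.1022]
    (83, array([0.4643, 0.1166, 0.0046]), np.float64(0.0016))
    (171, array([0.4637, 0.1158, 0.0232]), np.float64(0.0002))
    (87, array([0.4638, 0.1158, 0.0119]), np.float64(0.0002))
plane [-0.006  -0.0015  0.1022] 2048
wide top [0.0733 0.0743 0.0752] 600
g [0.506  0.4721 0.0249]
t [0.7263 0.2054 0.0424]
```

View pics/g_side.png

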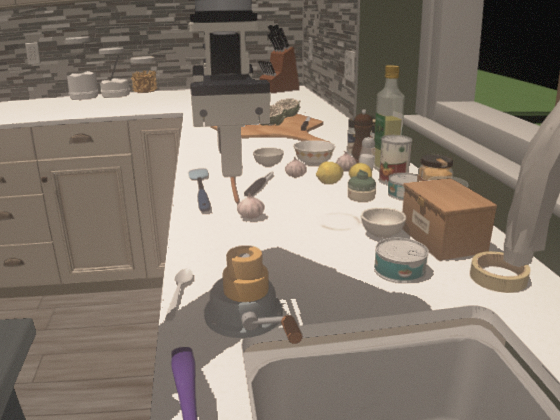

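View pics/g_mill.png

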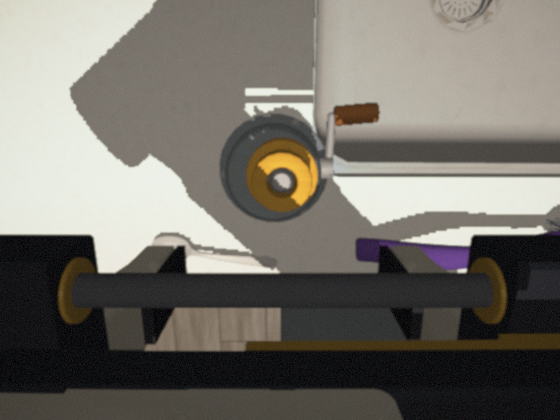

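The side view shows both bushes stacked flush on the housing at (245,270), and the wrist view shows the spindle centred in the bore at (282,181). The measured tops, 0.1022 and 0.0743 m, read 0.7 mm low like all the wrist depths, and they match fully home (0.103 and 0.075). I'm handing in.

```bash
python3 -c "
from h import *
robot.job_done(); print('handed in')"
```

```text
the job is handed in; nothing more can be done
handed in
```

Both bushes are on the spindle and fully home: the wide one on the housing, the narrow one on top of it. I handed the job in at about 38 s of the 72 s allowed; it reports no verdict.

- **Threading:** I located the spindle with the wrist camera and measured it 8.7 mm off the housing centre, against 9 mm given. Each bush went down in 0.5–1.5 mm steps with the force checked after each. Both bottomed within 0.1 mm of the predicted height.
- **Forces:** The highest vertical force read was 11.5 N for the wide bush and 13.6 N for the narrow one, against the 30 N limit. Drag on the way down read below about 5 N, at the low end of the 3–15 N stated.
- **Last checks:**
  - The bush tops measured 74.3 mm and 102.2 mm above the worktop, against 75 and 103 mm for fully home. The wrist camera read about 0.7 mm low on every known height.
  - The narrow bush's tilt was under 0.007 rad at the end. The wide bush's was under 0.002 rad, measured before the narrow one went on.
  - Both bushes were centred on the spindle to about 0.5 mm, the gripper was open and clear, and the garlic and tin had not moved by more than 0.5 mm.

No check failed or disagreed.

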